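# Hang the lipped parts bin on the louvered panel rail

### The arm

A 6-joint arm with a two-finger parallel gripper is mounted at the origin on the work surface. World frame = base frame: x ahead of the robot, y to its left, z up, the work surface at z = 0. Lengths are in m, angles in degrees, forces in N, time in s.
With the tool pointing down it reaches from about 0.375 to 0.9 m from the base axis. Payload 3.1 kg.
Tool frame: the origin (TCP) lies between the finger pads; the fingertips stand 19 mm ahead of it and the grasp point (between the pads) is the TCP; z points along the fingers, x is the direction in which the jaws open and shut, and the axes are right-handed (so a half turn about z gives the same grasp; the last joint's range is limited). The gripper opens to 87 mm and grips with 3 to 60 N. Pads are 19 mm wide; open, the fingers measure 117 mm over their backs; the gripper's body (75 mm by 190 mm) begins 51 mm behind the grasp point.
Start: joints at [-73.654, 30.224, 82.088, -0, 67.689, -10.227], TCP at [0.28, -0.559, 0.221] pointing down, gripper open.
Joint ranges: [-176.69, 176.69], [-43.24, 126.21], [12.49, 139.97], [-82, 262], [0, 151.66], [-163.58, 163.58]. Speed limits (degrees/s): [159.86, 159.86, 180, 180, 180, 180].

### API

Orientations are given as a 3x3 rotation matrix whose columns are the frame's x, y, z axes.
In Python, from rig import read_state, capture, camera_info, hand_in, spot_in, silhouettes gives the robot as it stands.
- The arm moves only by the shell command python3 -m jog 'ROWS'. ROWS is text: rows parted by semicolons, each of 7 numbers parted by spaces: the shift along the tool's x, y, z in m, then the turn, a rotation vector about the tool's x, y, z in degrees, then the opening, from 0 (shut) to 1 (fully open). A call has 1 to 8 rows; each row is the pose to reach, as a shift and turn from the pose commanded when the call began, along the tool's axes at that moment; what a row does not reach only later rows make up. A row lasts 1/8 s, in which the tool goes at most 62.5 mm and 10.7 degrees, less where a joint would pass 70% of its speed; a pose out of reach is approached as far as the arm can. A call with a gripper value outside its range is refused whole. The fingers move at their own pace and stop on an object; the grip force is fixed at half the most. Time passes only in rows, so rows that repeat a pose let the fingers close. It gives the time, the measured TCP pose, the force and the opening at its end, in the units of the state.
- read_state(): the state, without advancing time (a new reading comes with each control period).
- capture(name): name is "scene" or "top" or "wrist"; returns (picture, depth): 420x560x3 uint8, red, green, blue; 420x560 float32, m along the optical axis (not along the pixel's ray), 0 where there is no reading.
- camera_info(name): a dict with "vfov" (degrees; the focal length in pixels is half the picture's height over the tangent of half this angle, whatever the lens; pixels are square), "cx", "cy" (the principal point, pixels), "dist" ([k1, k2, p1, p2, k3] as OpenCV has them; the pictures are not rectified), "R" (3x3) and "t" (3): a world point X has camera coordinates R X + t; the wrist camera has in their place "tool_from_camera" (4x4, takes a point from camera to tool coordinates, whose origin is the TCP and whose axes are the tool frame's). Camera axes: x right, y down, z forward; pixel columns grow to the right and rows downward; lengths in m; the calibration is good to about 2 mm. A picture is of the moment at which its call begins: read the wrist's pose just before it. camera_info takes no time and is no camera call.
- hand_in(): hands the job in, once; it reports no verdict.
Trained networks look in the newest picture that a camera, given by its name, has taken for a name from the list of things; names that differ only in an ending like _2 or _b are one class to them, and where a whole thing is asked for, a point or a joint stands for the part that bears it (a point fixed in the world has none). Each returns a list of dicts, best first, with "score" (0 to 1); they miss things now and then, are a little off and sometimes report something else, mostly with a low value. They report only what shows in the picture. A call takes as long as a camera call. They do not tell look-alikes from the thing itself.
- spot_in(label, camera): "centre" ([x, y, z] in m, in world coordinates, good to about 4 mm: the middle of the surface that is visible of it).
- silhouettes(label, camera): "region" (420x560 bool, what is visible of it).
The state is a dict: "time_s": time; "joint_positions": joint angles; "qvel": joint speeds; "tau": joint torques, N m; "position": TCP position; "tcp_rot": TCP orientation; "force": force on the tool from outside, world axes, zero at the start; "moment": the same for the moment, N m; "opening": opening from 0.0 (shut) to 1.0 (fully open).
Only numpy, scipy, OpenCV 4.12 (cv2) and the standard library are available. Lean on these libraries where they do the work, as an engineer would, in place of code of your own. Each camera call takes 0.05 s, during which the arm holds its last target.

### The job

Pick up the bin by its grab handle and hang it on the louvered panel: lift its lip over the steel rail along the panel's top, let it down until the tongue under the lip rides on the rail, then slide it along the rail by feel until the tongue drops into the rail's notch and the lip sits fully home. Be gentle with it on the rail (keep under about 30 N) and leave the bin hanging free and still, with the other things on the bench where they are.

Things in the scene. Friction and masses are not known exactly. Their poses are not given: they have to be found in the camera images.
- bin_handle (a point): Grey sheet-metal bin, 0.3 to 0.6 kg: 110 mm deep (x), 90 wide (y), walls 3 mm, 60 high, open on top. Black upright grab handle at its middle: plate 12 mm thick along x, 56 wide along y, from the rim (60 mm above the bin's underside) up to 108 mm. This point: handle's middle, 88 mm above the underside, 20 mm below the handle's top. Axes: z up, x to the bin's back (lip side), y along the lip.
- bin_lip (a point): Hooked lip on the bin's back wall at rim height, 70 mm long along y. Slot between back wall and down-turned edge: 9 mm wide along x, open below. The edge goes 15.5 mm down, then flares outward: mouth about 15 mm wide, lowest point 24 mm below this point. This point: middle of slot and lip, at the underside of the lip's top flange; 59.5 mm behind (+x) and 31 mm below bin_handle. Bin's axes.
- bin_tongue (a point): Tongue in the middle of the lip's slot, filling it along x: 18 mm wide along y, reaching 8 mm down from the flange. This point: middle of its lower end, 8 mm below bin_lip. Bin's axes. With the tongue riding on the rail, bin_lip is 8 mm above the rail's top edge; with it in the notch and the lip fully home, level with the edge (0 mm). A hung bin may lean forward up to 4 degrees.
- rail_mid (a point): Plain steel rail along the top of the louvered panel: upright strip 6 mm thick, 300 long, free behind for 30 mm below its top edge. This point: middle of the panel's width, at the rail's top edge and mid-thickness, 200 mm above the bench. Axes: z up, y along the rail, x to the panel's back. The bin hangs on the -x side, its x and y axes parallel to these, its back wall against the panel.
- panel: Louvered panel on a foot, fixed to the bench, 270 mm wide, 200 high; origin on the bench below the rail's front face, axes as rail_mid. The rail has ONE notch in its top edge for the bin's tongue, 22.5 mm wide, 18 deep. The rail is clamped off-centre: the notch's middle lies anywhere within 22 mm of rail_mid along y, unmeasured, to be found by feel or sight. The rail stays put below 80 N.
- tray: Bystander: plain open grey tray without lip or handle, 100 x 90 x 50 mm. Origin under its centre.
- torch: Bystander: black hand torch standing on end, 34 mm diameter, 130 mm tall. Origin under its centre.
- coupon: Bystander: welded steel test plate, 102 x 60 x 13 mm. Origin under its centre.
- gauge: Bystander: flat steel weld gauge, 55 x 50 x 9 mm. Origin under its centre.
- scriber: Bystander: red-handled scriber, 135 mm long along its x, 9 mm thick, lying in front of the panel. Origin under its middle.
- pliers: Bystander: pliers with orange grips, 170 mm long along x, 12 mm thick. Origin near the pivot.
Things that resemble listed ones, but are neither listed nor needed, are in the scene too. What is shaped like the part that bears bin_handle but brown is not meant.

How it is judged:
By the outcome, as a careful person would: the job done as asked, in the order asked, and still so for the second after the job is handed in, with the robot touching nothing.
It also fails if it takes over 72 s, if anything falls off the work surface, if the arm or the gripper's body presses on something with over 40 N, if the wrist force passes 120 N, or if a joint passes its speed limit or range.

## Working session

There is one attempt and no reset: what is moved stays moved. The work goes in short steps, Python scripts to look and compute and a shell command to move; the robot and the scene stay as the last step left them, time stands still between calls to the robot, and variables do not carry over. Pictures are saved under pics/ and viewed, and the job is handed in when it is done.

```bash
ls; mkdir -p pics; python3 - <<'E'
from rig import *
import cv2,numpy as np
s=read_state();print(s['time_s'],s['position'],np.round(s['tcp_rot'],3).tolist(),s['force'],s['opening'])
for c in ['scene','top']:
    im,d=capture(c); cv2.imwrite(f'pics/{c}0.png',im[:,:,::-1]); i=camera_info(c); print(c,{k:np.round(v,4).tolist() for k,v in i.items()})
    for l in ['bin_handle','bin_lip','bin_tongue','rail_mid','panel','tray','torch','coupon','gauge','scriber','pliers']:
        try: print(l,[(np.round(r['centre'],3).tolist(),round(r['score'],2)) for r in spot_in(l,c)])
        except Exception as e: print(l,e)
print(read_state()['time_s'], {k:np.round(v,4).tolist() for k,v in camera_info('wrist').items()})
E
```

```text
pics
0.0 [ 0.27939724 -0.55824112  0.22047189] [[0.447, -0.894, -0.001], [-0.894, -0.447, 0.002], [-0.002, -0.0, -1.0]] [-0.15309076  0.95213396 -0.13644749] 1.0003651392889554
scene {'vfov': 42.1571, 'cx': 278.9975, 'cy': 207.8005, 'dist': [-0.0438, 0.0, 0.0, 0.0, 0.0], 'R': [[-0.4963, 0.8681, -0.0116], [0.4964, 0.2728, -0.8241], [-0.7122, -0.4148, -0.5663]], 't': [0.3525, -0.1538, 1.6524]}
bin_handle [([0.391, -0.172, 0.041], 0.91), ([0.832, -0.199, 0.036], 0.66), ([0.564, -0.105, 0.043], 0.61)]
bin_lip [([0.391, -0.179, 0.041], 0.88), ([0.834, -0.201, 0.043], 0.85), ([0.56, -0.102, 0.042], 0.56)]
bin_tongue [([0.392, -0.179, 0.039], 0.93), ([0.558, -0.107, 0.038], 0.75), ([0.834, -0.199, 0.041], 0.67)]
rail_mid [([0.609, 0.234, 0.059], 0.76)]
panel [([0.608, 0.235, 0.06], 0.78)]
tray [([0.636, -0.354, 0.032], 0.75)]
torch [([0.728, -0.086, 0.073], 0.96), ([0.427, 0.049, 0.003], 0.36)]
coupon [([0.713, 0.051, 0.01], 0.97), ([0.437, -0.377, 0.012], 0.73)]
gauge [([0.428, 0.049, 0.004], 0.53)]
scriber [([0.531, 0.039, 0.01], 0.42)]
pliers [([0.437, -0.377, 0.015], 0.86), ([0.715, 0.0
[... 463 characters left out ...]
3], 0.73)]
bin_tongue [([0.823, -0.204, 0.038], 0.93), ([0.54, -0.104, 0.005], 0.6), ([0.366, -0.177, 0.003], 0.56)]
rail_mid [([0.589, 0.213, 0.107], 0.92)]
panel [([0.591, 0.217, 0.103], 0.68)]
tray [([0.646, -0.359, 0.002], 0.61)]
torch [([0.718, -0.086, 0.099], 0.92)]
coupon [([0.71, 0.051, 0.006], 0.91), ([0.717, -0.087, 0.1], 0.19)]
gauge []
scriber [([0.649, -0.358, 0.004], 0.54), ([0.522, 0.037, 0.008], 0.53)]
pliers [([0.426, -0.382, 0.007], 0.67)]
1.2 {'vfov': 67.6901, 'cx': 278.4489, 'cy': 209.3991, 'dist': [-0.0295, 0.0, 0.0, 0.0, 0.0], 'tool_from_camera': [[1.0, -0.0018, -0.0008, -0.001], [0.002, 0.9611, 0.2763, -0.0753], [0.0003, -0.2763, 0.9611, -0.163], [0.0, 0.0, 0.0, 1.0]]}
```

View pics/scene0.png

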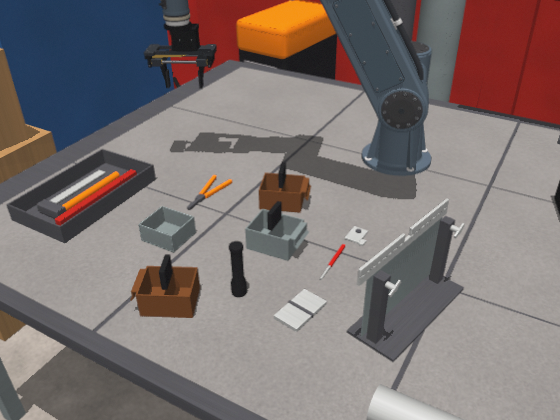

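View pics/top0.png

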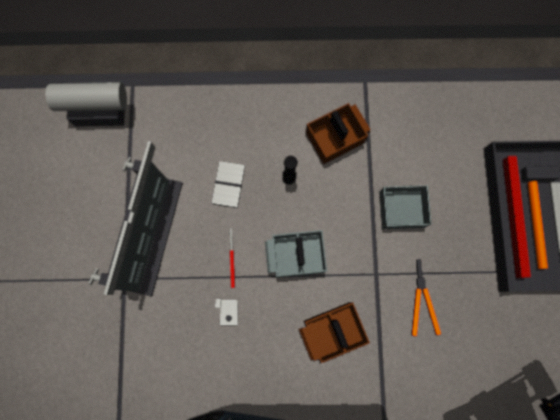

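The grey bin stands near (0.56, −0.105), at about px (300,252) in the top view, with its lip facing left (+y, towards the panel). The panel is at px (130,225), and the two brown ones are decoys. Next I'll zoom in and measure.

```bash
cat > h.py <<'E'
from rig import *
import cv2,numpy as np
def K(i): 
    f=210/np.tan(np.radians(i['vfov']/2)); return np.array([[f,0,i['cx']],[0,f,i['cy']],[0,0,1.]])
def cloud(c,d,s=None):
    i=camera_info(c);k=K(i); v,u=np.mgrid[0:420,0:560]
    p=cv2.undistortPoints(np.stack([u.ravel(),v.ravel()],1).astype(float)[:,None],k,np.array(i['dist'])).reshape(420,560,2)
    P=np.dstack([p*d[...,None],d])
    if c=='wrist':
        T=np.array(i['tool_from_camera']);P=P@T[:3,:3].T+T[:3,3]
        return P@np.array(s['tcp_rot']).T+s['position']
    return (P-np.array(i['t']))@np.array(i['R'])
def proj(c,X,s=None):
    i=camera_info(c);X=np.atleast_2d(X)
    if c=='wrist':
        T=np.array(i['tool_from_camera']);X=(X-s['position'])@np.array(s['tcp_rot']);Y=(X-T[:3,3])@T[:3,:3]
    else: Y=X@np.array(i['R']).T+i['t']
    return cv2.projectPoints(Y,np.zeros(3),np.zeros(3),K(i),np.array(i['dist']))[0][:,0]
E
python3 - <<'E'
from h import *
im={}
for c in ['scene','top']:
    im[c],d=capture(c); np.savez(f'{c}0.npz',im=im[c],d=d,P=cloud(c,d))
def crop(n,c,x0,y0,w,h,k): cv2.imwrite('pics/'+n,cv2.resize(im[c][y0:y0+h,x0:x0+w,::-1],None,fx=k,fy=k,interpolation=2))
crop('c1.png','scene',340,190,130,100,6)
crop('c2.png','scene',235,190,80,75,8)
crop('c3.png','top',255,220,80,70,8)
crop('c4.png','top',85,135,105,170,3.5)
E
```

```text
(no output)
```

View pics/c1.png

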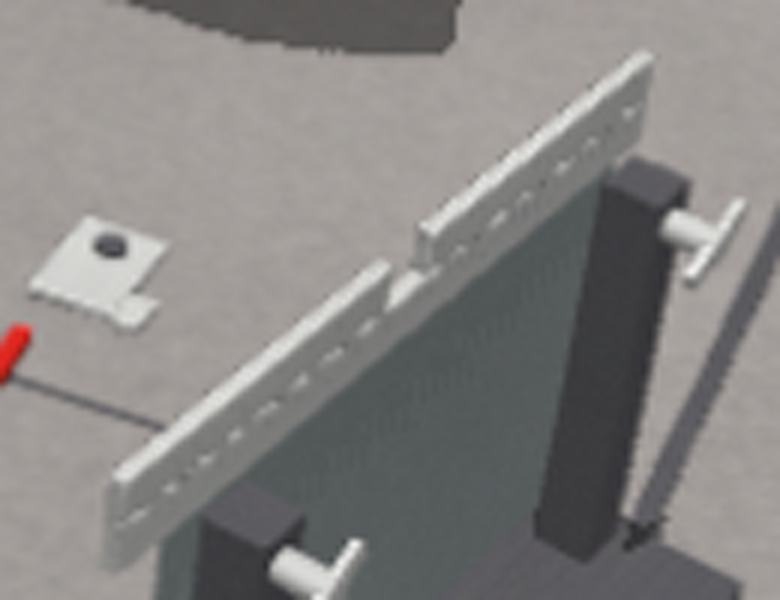

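View pics/c2.png

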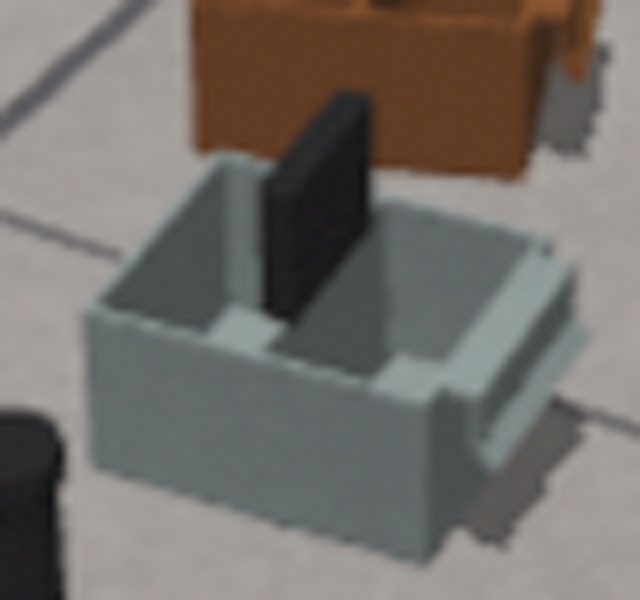

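View pics/c3.png

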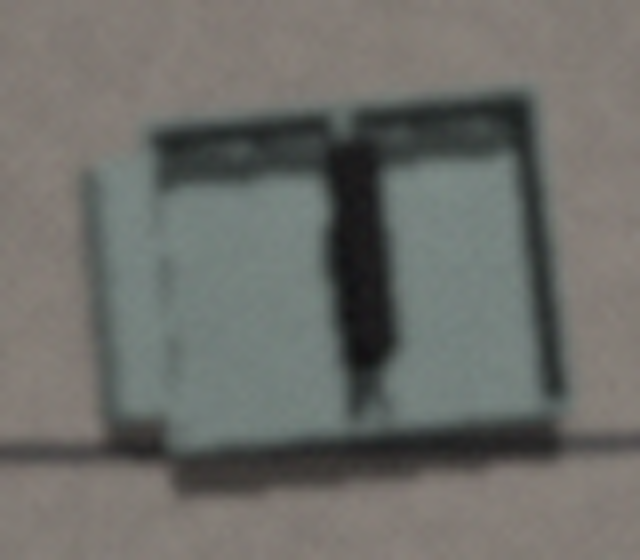

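View pics/c4.png

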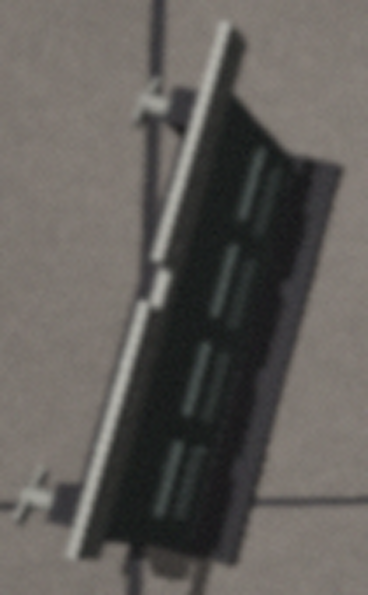

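The scene view shows the notch clearly at about px (408,238), and the top view at about (130,215). The grey bin's lip faces the panel. Now I'll measure positions from both clouds.

```bash
python3 - <<'E'
from h import *
for c in ['scene','top']:
    z=np.load(c+'0.npz');P=z['P'];im=z['im'].astype(int);d=z['d']
    X=P.reshape(-1,3);C=im.reshape(-1,3);ok=d.ravel()>0
    # rail
    m=ok&(abs(X[:,0]-.6)<.2)&(abs(X[:,1]-.22)<.12)&(X[:,2]>.17)&(X[:,2]<.25)
    R=X[m];print(c,'rail n',m.sum(),'zpct',np.percentile(R[:,2],[5,50,90,99]).round(4))
    t=R[R[:,2]>.193]; mu=t[:,:2].mean(0);_,_,V=np.linalg.svd(t[:,:2]-mu);a=V[0]*np.sign(V[0][0]);n=np.array([-a[1],a[0]])
    s=(t[:,:2]-mu)@a; w=(t[:,:2]-mu)@n
    print(' centre',mu.round(4),'dir',a.round(4),np.degrees(np.arctan2(a[1],a[0])).round(2),'ends',s.min().round(4),s.max().round(4),'width',np.percentile(w,[2,50,98]).round(4),'z',np.median(t[:,2]).round(4))
    mid=mu+a*(s.min()+s.max())/2; print(' mid',mid.round(4))
    ss=np.sort(s);g=np.diff(ss);k=np.argsort(g)[-3:];print(' gaps',[(ss[j].round(4),ss[j+1].round(4)) for j in k])
    # handle
    m=ok&(abs(X[:,0]-.545)<.09)&(abs(X[:,1]+.1)<.09)&(X[:,2]>.068)&(X[:,2]<.14)
    H=X[m];print(' handle n',m.sum(),'zmax',np.percentile(H[:,2],[50,95,99]).round(4))
    H2=H[H[:,2]>(.098 if c=='top' else .07)]
    mu=H2[:,:2].mean(0);r=cv2.minAreaRect(H2[:,:2].astype(np.float32)*1000);print(' handle mean',mu.round(4),r)
    # bin rim
    m=ok&(abs(X[:,0]-.545)<.09)&(abs(X[:,1]+.1)<.09)&(X[:,2]>.045)&(X[:,2]<.068)
    B=X[m];r=cv2.minAreaRect(B[:,:2].astype(np.float32)*1000);print(' rim',r,'z',np.percentile(B[:,2],[50,95]).round(4))
E
```

```text
scene rail n 1253 zpct [0.1717 0.1881 0.1994 0.2009]
 centre [0.6209 0.2165] dir [ 0.9704 -0.2417] -13.99 ends -0.1653 0.1367 width [-0.0043  0.0006  0.0029] z 0.1983
 mid [0.607 0.22 ]
 gaps [(np.float64(-0.151), np.float64(-0.1487)), (np.float64(0.1144), np.float64(0.1168)), (np.float64(-0.0242), np.float64(-0.0031))]
 handle n 265 zmax [0.094  0.1082 0.1092]
 handle mean [ 0.5489 -0.1053] ((544.742431640625, -107.65289306640625), (58.1568489074707, 14.057257652282715), 5.271734714508057)
 rim ((542.5869750976562, -103.2806167602539), (95.97947692871094, 125.95738983154297), 3.4779410362243652) z [0.056 0.062]
top rail n 1235 zpct [0.172  0.1919 0.1992 0.2009]
 centre [0.5993 0.2183] dir [ 0.9727 -0.2319] -13.41 ends -0.145 0.1536 width [-0.0032 -0.0003  0.0038] z 0.1977
 mid [0.6035 0.2173]
 gaps [(np.float64(0.0562), np.float64(0.0579)), (np.float64(0.1187), np.float64(0.1207)), (np.float64(-0.0065), np.float64(0.0164))]
 handle n 190 zmax [0.106  0.1089 0.1103]
 handle mean [ 0.5404 -0.109 ] ((540.8612670898438, -109.2416763305664), (56.12833023071289, 12.105533599853516), 4.640787601470947)
 rim ((540.3604125976562, -103.53709411621094), (90.35487365722656, 122.26921844482422), 4.729357719421387) z [0.0584 0.0616]
```

```bash
cat >> h.py <<'E'
from scipy.spatial.transform import Rotation as Ro
def go(p,yaw,s=None):
    """shift and turn in tool axes to reach pos p, tool down, tool x at yaw (deg)"""
    s=s or read_state();R=np.array(s['tcp_rot']);y=np.radians(yaw)
    x=np.array([np.cos(y),np.sin(y),0]);z=np.array([0,0,-1.]);T=np.column_stack([x,np.cross(z,x),z])
    d=R.T@(np.array(p)-s['position']);r=Ro.from_matrix(R.T@T).as_rotvec(degrees=True)
    print('shift',d.round(4),'turn',r.round(2),'|d|',np.linalg.norm(d).round(4))
E
python3 -c "
from h import *
go([.545,-.115,.26],-85.1)"
```

```text
shift [-0.2783 -0.436  -0.0385] turn [-0.    0.   21.67] |d| 0.5187
```

```bash
python3 -m jog '-0.03 -0.048 -0.02 0 0 3 1; -0.065 -0.10 -0.0385 0 0 6 1; -0.10 -0.155 -0.0385 0 0 9 1; -0.135 -0.21 -0.0385 0 0 12 1; -0.17 -0.265 -0.0385 0 0 15 1; -0.205 -0.32 -0.0385 0 0 18 1; -0.24 -0.375 -0.0385 0 0 20 1; -0.265 -0.415 -0.0385 0 0 21.67 1' && python3 -m jog '-0.0133 -0.021 0 0 0 0 1;-0.0133 -0.021 0 0 0 0 1;-0.0133 -0.021 0 0 0 0 1'
python3 - <<'E'
from h import *
s=read_state();im,d=capture('wrist');cv2.imwrite('pics/w1.png',im[:,:,::-1]);P=cloud('wrist',d,s)
print(s['time_s'],s['position'],np.round(s['tcp_rot'],3).tolist(),s['joint_positions'],np.abs(s['qvel']).max())
X=P.reshape(-1,3);ok=d.ravel()>0
near=ok&(abs(X[:,0]-.545)<.09)&(abs(X[:,1]+.1)<.09)
H=X[near&(X[:,2]>.1)&(X[:,2]<.14)];print(len(H),np.median(H[:,2]),cv2.minAreaRect(H[:,:2].astype(np.float32)*1000))
B=X[near&(X[:,2]>.05)&(X[:,2]<.068)];print(len(B),np.median(B[:,2]),cv2.minAreaRect(B[:,:2].astype(np.float32)*1000))
print([(np.round(r['centre'],4).tolist(),r['score']) for r in spot_in('bin_handle','wrist')])
E
```

```text
time_s: 2.3
position: [0.5328, -0.1353, 0.2603]
tcp_rot: [[0.084, -0.996, 0.001], [-0.996, -0.084, -0.001], [0.001, -0.001, -1.0]]
force: [1.2, -1.8, 0.5]
opening: 1.0
time_s: 2.68
position: [0.5509, -0.1224, 0.2598]
tcp_rot: [[0.085, -0.996, -0.001], [-0.996, -0.085, -0.0], [0.0, 0.001, -1.0]]
force: [0.2, 0.1, -0.3]
opening: 1.003
2.675 [ 0.55090925 -0.12242402  0.25981482] [[0.085, -0.996, -0.001], [-0.996, -0.085, -0.0], [0.0, 0.001, -1.0]] [-2.38538986e+01  2.30580997e+01  8.82871580e+01 -3.52264680e-02
  6.86994678e+01  6.12640358e+01] 1.1434573321859478
626 0.10746299749480041 ((540.5934448242188, -108.82675170898438), (55.7326545715332, 11.901806831359863), 3.757025718688965)
1871 0.059413610060170374 ((540.126708984375, -102.59941864013672), (90.25384521484375, 122.38597869873047), 4.568164825439453)
[([0.7655, -0.1772, 0.0144], 0.64), ([0.3447, -0.1847, 0.0278], 0.63)]
```

Wrist and top views agree on the handle: (0.5406, −0.1088), yaw 4.6°, top at 0.1075. Before grasping I'll take one look at the rail with the wrist camera.

```bash
python3 -c "
from h import *
go([.605,.17,.35],-85.4)"
```

```text
shift [-0.2874 -0.0786 -0.0902] turn [ 0.04 -0.    0.21] |d| 0.3113
```

```bash
python3 -m jog '-0.05 -0.013 -0.02 0 0 0 1; -0.10 -0.026 -0.04 0 0 0 1; -0.15 -0.04 -0.06 0 0 0 1; -0.20 -0.053 -0.08 0 0 0 1; -0.25 -0.066 -0.09 0 0 0 1; -0.287 -0.0786 -0.09 0 0 0 1; -0.287 -0.0786 -0.09 0 0 0 1; -0.287 -0.0786 -0.09 0 0 0 1' 
python3 - <<'E'
from h import *
s=read_state();im,d=capture('wrist');cv2.imwrite('pics/w2.png',im[:,:,::-1]);P=cloud('wrist',d,s)
np.savez('w2.npz',im=im,d=d,P=P)
print(s['time_s'],s['position'],np.abs(s['qvel']).max())
X=P.reshape(-1,3);ok=d.ravel()>0
t=X[ok&(abs(X[:,0]-.6)<.2)&(abs(X[:,1]-.22)<.12)&(X[:,2]>.193)&(X[:,2]<.21)]
r=cv2.minAreaRect(t[:,:2].astype(np.float32)*1000);print(len(t),np.median(t[:,2]),r)
mu=t[:,:2].mean(0);_,_,V=np.linalg.svd(t[:,:2]-mu);a=V[0]*np.sign(V[0][0]);n=np.array([-a[1],a[0]])
sx=(t[:,:2]-mu)@a;w=(t[:,:2]-mu)@n
print('yaw',np.degrees(np.arctan2(a[1],a[0])),'w',np.percentile(w,[1,50,99]),'rail ends mid',mu+a*(sx.min()+sx.max())/2+n*np.percentile(w,[1,99]).mean())
ss=np.sort(sx);g=np.diff(ss);k=np.argmax(g);print('gap',ss[k],ss[k+1],'notch mid',mu+a*(ss[k]+ss[k+1])/2+n*np.percentile(w,[1,99]).mean())
# panel/foot mid
f=X[ok&(abs(X[:,0]-.6)<.2)&(abs(X[:,1]-.2)<.14)&(X[:,2]>.005)&(X[:,2]<.19)]
E
```

```text
time_s: 3.78
position: [0.605, 0.1692, 0.3496]
tcp_rot: [[0.084, -0.996, -0.001], [-0.996, -0.084, -0.001], [0.001, 0.001, -1.0]]
force: [0.1, -0.3, 0.0]
opening: 1.002
3.775 [0.60500796 0.16922332 0.34960825] 0.8794701664779667
1498 0.1994951839381593 ((603.806884765625, 219.0697784423828), (6.370045185089111, 300.23333740234375), 76.00615692138672)
yaw -13.939062138577006 w [-2.86848869e-03 -1.46740756e-05  3.17537643e-03] rail ends mid [0.60378986 0.21899903]
gap -0.1778537204521056 -0.13868275202547858 notch mid [0.48539302 0.24838496]
```

View pics/w2.png

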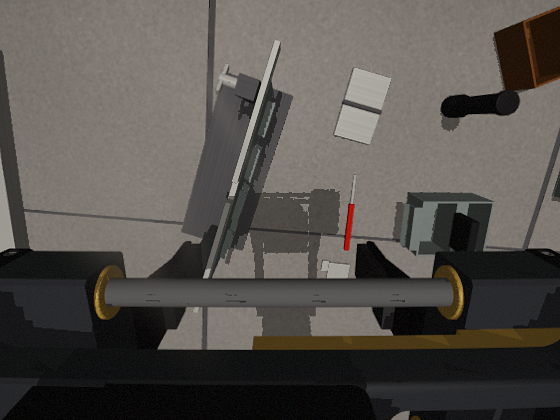

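The rail is sharp in this view: centre line through (0.6038, 0.2191), yaw −13.95°, top at 0.1995. The notch is near px (234,192), so I'll work out its position.

```bash
python3 - <<'E'
from h import *
z=np.load('w2.npz');P=z['P'];d=z['d'];im=z['im']
cv2.imwrite('pics/w2c.png',cv2.resize(im[160:225,200:280,::-1],None,fx=8,fy=8,interpolation=2))
X=P.reshape(-1,3);ok=d.ravel()>0
c=np.array([.6038,.2190]);y=np.radians(-13.95);a=np.array([np.cos(y),np.sin(y)]);n=np.array([-a[1],a[0]])
q=X[:,:2]-c;s=q@a;w=q@n
m=ok&(abs(w)<.006)&(abs(s)<.06)&(X[:,2]>.15)&(X[:,2]<.21)
for b in np.arange(-.05,.05,.002):
    k=m&(s>=b)&(s<b+.002); print(round(b,3),k.sum(),(k&(X[:,2]>.196)).sum(),np.percentile(X[k,2],90).round(3) if k.sum() else '',end=' | ')
E
```

```text
-0.05 18 12 0.2 | -0.048 14 10 0.2 | -0.046 13 10 0.2 | -0.044 17 11 0.2 | -0.042 9 8 0.201 | -0.04 18 11 0.2 | -0.038 15 10 0.2 | -0.036 13 11 0.201 | -0.034 16 10 0.2 | -0.032 13 11 0.201 | -0.03 16 11 0.2 | -0.028 14 9 0.2 | -0.026 13 10 0.201 | -0.024 17 12 0.2 | -0.022 16 11 0.2 | -0.02 13 10 0.2 | -0.018 16 12 0.2 | -0.016 16 12 0.2 | -0.014 19 11 0.2 | -0.012 37 7 0.197 | -0.01 12 0 0.182 | -0.008 12 0 0.182 | -0.006 13 0 0.183 | -0.004 13 0 0.182 | -0.002 13 0 0.182 | 0.0 13 0 0.182 | 0.002 11 0 0.183 | 0.004 14 0 0.182 | 0.006 10 0 0.183 | 0.008 4 0 0.182 | 0.01 8 4 0.2 | 0.012 17 12 0.2 | 0.014 15 11 0.2 | 0.016 16 12 0.2 | 0.018 18 13 0.2 | 0.02 15 11 0.2 | 0.022 18 12 0.2 | 0.024 15 11 0.2 | 0.026 19 14 0.2 | 0.028 15 11 0.2 | 0.03 15 11 0.2 | 0.032 17 12 0.2 | 0.034 18 13 0.2 | 0.036 16 12 0.2 | 0.038 19 13 0.201 | 0.04 18 14 0.2 | 0.042 16 12 0.2 | 0.044 18 13 0.2 | 0.046 19 13 0.2 | 0.048 17 13 0.2 |
```

View pics/w2c.png

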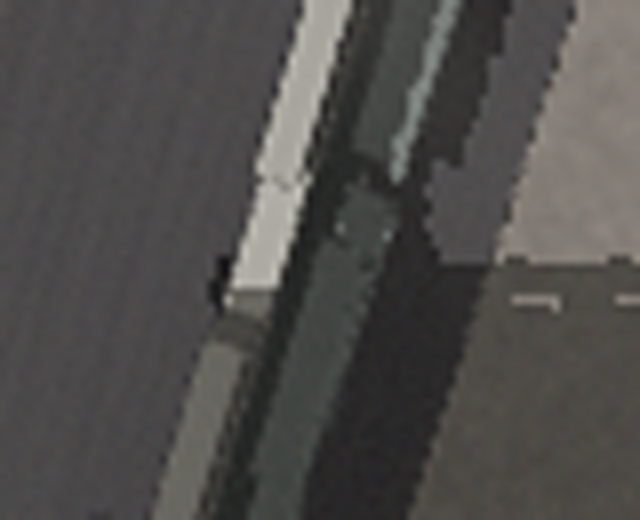

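The notch spans s = −11.5 to +10.5 mm about (0.6038, 0.2190), so its middle is at about (0.6036, 0.2191), and its floor is at 0.182. All of this fits the given sizes. Now back to the handle.

```bash
python3 -c "
from h import *
go([.5406,-.1088,.16],-85.4)"
```

```text
shift [0.2713 0.0873 0.19  ] turn [ 0.06 -0.04  0.19] |d| 0.3425
```

```bash
python3 -m jog '0.05 0.015 0.02 0 0 0 1; 0.10 0.032 0.05 0 0 0 1; 0.15 0.048 0.08 0 0 0 1; 0.20 0.064 0.11 0 0 0 1; 0.245 0.079 0.145 0 0 0.2 1; 0.2713 0.0873 0.18 0.06 0 0.2 1; 0.2713 0.0873 0.19 0.06 0 0.2 1; 0.2713 0.0873 0.19 0.06 0 0.2 1' 
python3 -c "
from h import *
go([.5406,-.1088,.088],-85.4)"
```

```text
time_s: 4.82
position: [0.541, -0.1075, 0.1597]
tcp_rot: [[0.08, -0.997, 0.0], [-0.997, -0.08, 0.001], [-0.001, -0.0, -1.0]]
force: [0.1, 0.3, 0.6]
opening: 1.002
shift [0.0013 0.0005 0.0717] turn [-0.    0.05 -0.  ] |d| 0.0718
```

```bash
python3 -m jog '0.001 0 0.03 0 0 0 1; 0.001 0 0.055 0 0 0 1; 0.001 0 0.0715 0 0 0 1; 0.001 0 0.0715 0 0 0 1; 0.001 0 0.0715 0 0 0 1' ; python3 -m jog '0 0 0 0 0 0 0.1; 0 0 0 0 0 0 0;0 0 0 0 0 0 0;0 0 0 0 0 0 0;0 0 0 0 0 0 0;0 0 0 0 0 0 0;0 0 0 0 0 0 0;0 0 0 0 0 0 0'
```

```text
time_s: 5.45
position: [0.5426, -0.1081, 0.0895]
tcp_rot: [[0.083, -0.997, 0.003], [-0.997, -0.083, -0.001], [0.001, -0.003, -1.0]]
force: [0.4, -0.5, 0.1]
opening: 0.998
time_s: 6.45
position: [0.5417, -0.1081, 0.0884]
tcp_rot: [[0.082, -0.997, 0.001], [-0.997, -0.082, 0.0], [-0.0, -0.001, -1.0]]
force: [-0.1, -0.1, -0.3]
opening: 0.173
```

```bash
python3 -m jog '0 0 0 0 0 0 0;0 0 0 0 0 0 0;0 0 0 0 0 0 0'; python3 -m jog '0 0 -0.005 0 0 0 0;0 0 -0.02 0 0 0 0;0 0 -0.05 0 0 0 0;0 0 -0.1 0 0 0 0;0 0 -0.1 0 0 0 0;0 0 -0.1 0 0 0 0'
```

```text
time_s: 6.82
position: [0.5416, -0.1081, 0.0883]
tcp_rot: [[0.082, -0.997, 0.001], [-0.997, -0.082, 0.0], [-0.0, -0.001, -1.0]]
force: [0.8, -1.2, -2.7]
opening: 0.137
time_s: 7.58
position: [0.5407, -0.1076, 0.1883]
tcp_rot: [[0.082, -0.997, -0.0], [-0.997, -0.082, 0.001], [-0.001, 0.0, -1.0]]
force: [-1.0, -0.1, -4.4]
opening: 0.135
```

Held: opening 0.136, about 12 mm, with 4.4 N of weight (0.45 kg). Next I go over the landing spot, 24 mm to the +x side of the notch.

```bash
python3 -c "
from h import *
go([.6005,.107,.30],-103.95)"
```

```text
shift [-0.209  -0.0772 -0.1116] turn [1.000e-02 3.000e-02 1.866e+01] |d| 0.2492
```

```bash
python3 -m jog '-0.01 -0.003 -0.03 0 0 1 0; -0.045 -0.016 -0.075 0 0 4 0; -0.085 -0.03 -0.105 0 0 8 0; -0.125 -0.046 -0.1116 0 0 12 0; -0.16 -0.06 -0.1116 0 0 15 0; -0.19 -0.07 -0.1116 0 0 18 0; -0.209 -0.0772 -0.1116 0 0 18.66 0; -0.209 -0.0772 -0.1116 0 0 18.66 0' ; python3 -m jog '0 0 0 0 0 0 0;0 0 0 0 0 0 0'
python3 - <<'E'
from h import *
for c in ['wrist','scene','top']:
    s=read_state();im,d=capture(c);cv2.imwrite(f'pics/a_{c}.png',im[:,:,::-1]);P=cloud(c,d,s);np.savez(f'a_{c}.npz',im=im,d=d,P=P)
    if c=='wrist':print(s['position'],s['force'],s['time_s'])
    # flange / rim in the tool frame: bin coords about handle
    T=np.array(s['tcp_rot']);Q=(P.reshape(-1,3)-s['position'])  # world offset
    bx=-T[:,0];by=T[:,1]*-1;by=np.cross([0,0,1],bx)
    q=np.column_stack([Q@bx,Q@by,Q[:,2]]);m=(d.ravel()>0)&(abs(q[:,0])<.08)&(abs(q[:,1])<.06)&(q[:,2]>-.04)&(q[:,2]<-.022)
    r=q[m];print(c,m.sum(),r[:,2].min() if len(r) else '',np.median(r[:,2]),cv2.minAreaRect(r[:,:2].astype(np.float32)*1000))
    k=r[(r[:,0]>.052)];print('  lip',len(k),np.percentile(k[:,0],[2,98]),np.percentile(k[:,1],[2,98]),np.median(k[:,2]))
    # plane fit tilt
    A=np.column_stack([r[:,0],r[:,1],np.ones(len(r))]);good=abs(r[:,2]-np.median(r[:,2]))<.003
    co=np.linalg.lstsq(A[good],r[good,2],rcond=None)[0];print('  tilt deg',np.degrees(np.arctan(co[:2])))
E
```

```text
time_s: 8.57
position: [0.5999, 0.1079, 0.2973]
tcp_rot: [[-0.239, -0.971, -0.005], [-0.971, 0.239, 0.0], [0.001, 0.005, -1.0]]
force: [0.6, -0.6, -3.9]
opening: 0.133
time_s: 8.82
position: [0.6008, 0.1055, 0.2994]
tcp_rot: [[-0.242, -0.97, -0.001], [-0.97, 0.242, -0.0], [0.0, 0.001, -1.0]]
force: [-0.5, -0.6, -4.0]
opening: 0.136
[0.60080657 0.10553948 0.299388  ] [-0.49892417 -0.63571583 -4.04889688] 8.825
wrist 4078 -0.03998404799183669 -0.028886784168271867 ((6.4920196533203125, -15.064899444580078), (57.125038146972656, 122.94210052490234), 89.59526824951172)
  lip 1929 [0.05237015 0.06740688] [-0.04058207  0.00861104] -0.028766102634860458
  tilt deg [0.06772571 0.33107063]
scene 1048 -0.039998347860662586 -0.03136974457507144 ((7.401165008544922, 0.06760025024414062), (125.98992156982422, 95.17778015136719), 0.2493973970413208)
  lip 330 [0.05244518 0.06896198] [-0.04416424  0.03719996] -0.02982794707488748
  tilt deg [ 0.53309825 -0.02118642]
top 191 -0.03972652487763023 -0.030168006119399127 ((-22.434383392333984, 0.8471412658691406), (90.48881530761719, 65.92271423339844), 89.54180908203125)Traceback (most recent call last):
  File "<stdin>", line 10, in <module>
    return _quantile_unchecked(
        a, q, axis, out, overwrite_input, method, keepdims, weights)
    return _ureduce(a,
                    func=_quantile_ureduce_func,
    ...<5 lines>...
                    overwrite_input=overwrite_input,
                    method=method)
    r = func(a, **kwargs)
    result = _quantile(arr,
                       quantiles=q,
    ...<2 lines>...
                       out=out,
                       weights=wgt)
    slices_having_nans = np.isnan(arr[-1, ...])
                                  ~~~^^^^^^^^^
IndexError: index -1 is out of bounds for axis 0 with size 0
```

View pics/a_scene.png

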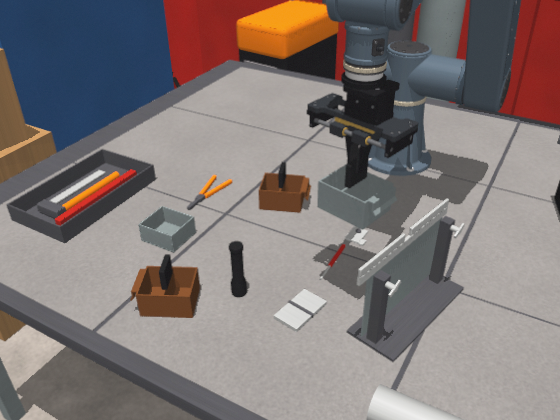

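View pics/a_wrist.png

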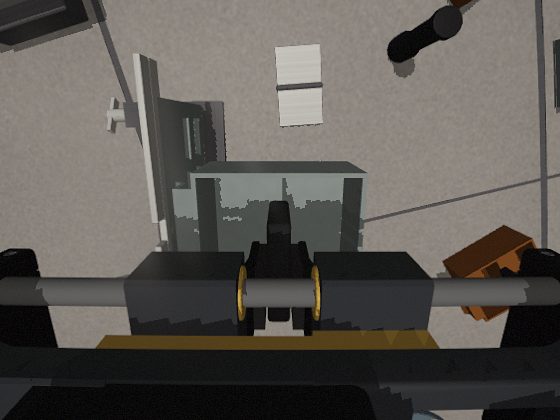

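The bin hangs level and straight in the gripper, with the lip 52–68 mm behind the TCP as expected. Now I'll check the rail's offset in this same wrist picture.

```bash
python3 - <<'E'
from h import *
z=np.load('a_wrist.npz');X=z['P'].reshape(-1,3);ok=z['d'].ravel()>0
c=np.array([.6038,.2190]);y=np.radians(-13.95);a=np.array([np.cos(y),np.sin(y)]);n=np.array([-a[1],a[0]])
q=X[:,:2]-c;s=q@a;w=q@n;m=ok&(abs(w)<.02)&(abs(s)<.16)&(X[:,2]>.196)&(X[:,2]<.205)
t=X[m];print(m.sum(),np.median(t[:,2]),np.percentile(w[m],[1,50,99]),s[m].min(),s[m].max(),'slope deg',np.degrees(np.polyfit(s[m],w[m],1)[0]))
go([.6126,.1556,.285],-103.95)
E
```

```text
1470 0.1995277721430072 [-0.00373385 -0.00097016  0.00276688] -0.016999638404896163 0.14988135330180605 slope deg 0.05771186512116707
shift [-0.0511  0.001   0.0151] turn [-0.05  0.01 -0.06] |d| 0.0533
```

```bash
python3 -m jog '-0.015 0 0 0 0 0 0; -0.03 0 0.005 0 0 0 0; -0.042 0.001 0.010 0 0 0 0; -0.0507 0.001 0.015 0 0 0 0; -0.0507 0.001 0.015 0 0 0 0; -0.0507 0.001 0.015 0 0 0 0; -0.0507 0.001 0.015 0 0 0 0'
python3 - <<'E'
from h import *
s=read_state();print(s['force'],s['time_s']);go([.6125,.1553,.25],-103.95)
for c in ['scene','wrist']:
    im,d=capture(c)
    cv2.imwrite(f'pics/b_{c}.png',cv2.resize(im[170:280,330:470,::-1],None,fx=5,fy=5,interpolation=2) if c=='scene' else im[:,:,::-1])
E
```

```text
time_s: 9.85
position: [0.6127, 0.1558, 0.2854]
tcp_rot: [[-0.242, -0.97, 0.001], [-0.97, 0.242, 0.0], [-0.001, -0.001, -1.0]]
force: [-0.1, 0.9, -4.0]
opening: 0.132
[-0.12086441  0.92420844 -3.95581734] 9.85
shift [0.0005 0.0001 0.0354] turn [-0.08  0.04 -0.04] |d| 0.0354
```

View pics/b_scene.png

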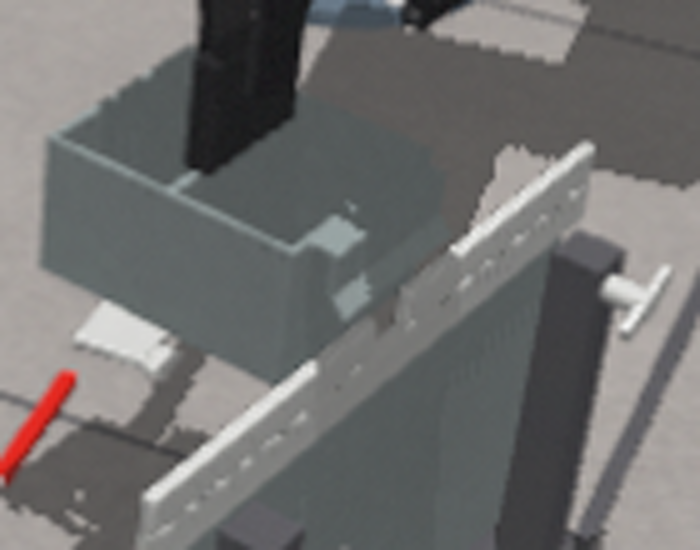

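View pics/b_wrist.png

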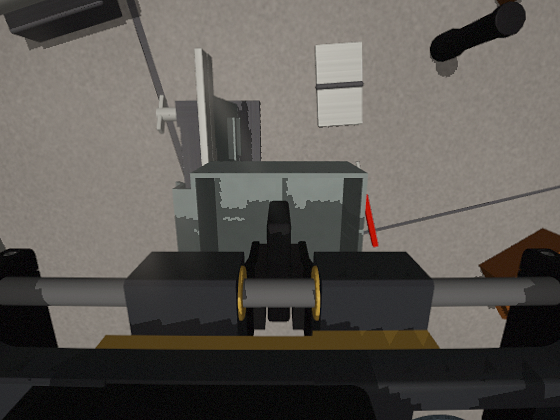

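The lip sits directly over the rail: in the wrist view the rail emerges from under the lip at px (200,165). Lowering with force checks.

```bash
python3 -m jog '0.0003 0 0.01 0 0 0 0; 0.0003 0 0.02 0 0 0 0; 0.0003 0 0.027 0 0 0 0; 0.0003 0 0.027 0 0 0 0'; python3 -m jog '0 0 0.003 0 0 0 0; 0 0 0.005 0 0 0 0; 0 0 0.005 0 0 0 0'; python3 -m jog '0 0 0.003 0 0 0 0; 0 0 0.005 0 0 0 0; 0 0 0.005 0 0 0 0'
```

```text
time_s: 10.45
position: [0.6118, 0.1556, 0.2569]
tcp_rot: [[-0.241, -0.97, -0.001], [-0.97, 0.241, -0.0], [0.0, 0.001, -1.0]]
force: [-0.8, -0.6, -3.9]
opening: 0.139
time_s: 10.82
position: [0.6125, 0.1557, 0.2531]
tcp_rot: [[-0.241, -0.97, 0.001], [-0.97, 0.241, 0.0], [-0.0, -0.001, -1.0]]
force: [-1.4, 0.1, -3.7]
opening: 0.137
time_s: 11.2
position: [0.6123, 0.1557, 0.2479]
tcp_rot: [[-0.241, -0.97, 0.0], [-0.97, 0.241, 0.0], [-0.0, -0.0, -1.0]]
force: [0.6, 1.0, -3.5]
opening: 0.133
```

Mouth is around the rail with no contact. Continuing with smaller steps.

```bash
python3 -m jog '0 0 0.002 0 0 0 0; 0 0 0.004 0 0 0 0; 0 0 0.004 0 0 0 0'; python3 -m jog '0 0 0.001 0 0 0 0; 0 0 0.002 0 0 0 0; 0 0 0.002 0 0 0 0';python3 -m jog '0 0 0.001 0 0 0 0; 0 0 0.002 0 0 0 0; 0 0 0.002 0 0 0 0'
```

```text
time_s: 11.58
position: [0.6123, 0.1557, 0.2439]
tcp_rot: [[-0.241, -0.97, 0.0], [-0.97, 0.241, 0.0], [-0.0, -0.0, -1.0]]
force: [0.1, 0.2, -3.4]
opening: 0.135
time_s: 11.95
position: [0.6125, 0.1557, 0.2421]
tcp_rot: [[-0.241, -0.97, 0.001], [-0.97, 0.241, 0.0], [-0.0, -0.001, -1.0]]
force: [0.1, 0.4, -3.3]
opening: 0.14
time_s: 12.32
position: [0.6124, 0.1557, 0.24]
tcp_rot: [[-0.241, -0.97, 0.001], [-0.97, 0.241, 0.0], [-0.0, -0.001, -1.0]]
force: [-0.1, -0.6, -4.5]
opening: 0.134
```

```bash
python3 -m jog '0 0 0.0005 0 0 0 0; 0 0 0.001 0 0 0 0; 0 0 0.001 0 0 0 0'; python3 -m jog '0 0 0.0005 0 0 0 0; 0 0 0.0007 0 0 0 0; 0 0 0.0007 0 0 0 0'
```

```text
time_s: 12.7
position: [0.6126, 0.1557, 0.2392]
tcp_rot: [[-0.241, -0.97, 0.001], [-0.97, 0.241, 0.0], [-0.0, -0.001, -1.0]]
force: [0.5, 0.6, -3.9]
opening: 0.132
time_s: 13.08
position: [0.6126, 0.1555, 0.239]
tcp_rot: [[-0.241, -0.97, 0.002], [-0.97, 0.241, -0.0], [-0.0, -0.002, -1.0]]
force: [-0.8, -0.7, 0.0]
opening: 0.133
```

Contact: the weight is now on the rail at z = 0.239, exactly the riding height. Next a slight preload, then slide along tool +y towards the notch.

```bash
python3 -m jog '0 0 0.0004 0 0 0 0; 0 0.002 0.0004 0 0 0 0; 0 0.004 0.0004 0 0 0 0; 0 0.006 0.0004 0 0 0 0;0 0.008 0.0004 0 0 0 0'; python3 -m jog '0 0.002 0 0 0 0 0; 0 0.004 0 0 0 0 0; 0 0.006 0 0 0 0 0; 0 0.006 0 0 0 0 0'
```

```text
time_s: 13.7
position: [0.6063, 0.1573, 0.2389]
tcp_rot: [[-0.242, -0.97, 0.005], [-0.97, 0.242, -0.0], [-0.001, -0.005, -1.0]]
force: [3.7, -2.1, 3.2]
opening: 0.135
time_s: 14.2
position: [0.6, 0.1588, 0.2387]
tcp_rot: [[-0.241, -0.97, 0.004], [-0.97, 0.241, -0.0], [-0.001, -0.004, -1.0]]
force: [2.9, -4.2, 2.3]
opening: 0.133
```

```bash
python3 -m jog '0 0.0015 0 0 0 0 0; 0 0.003 0 0 0 0 0; 0 0.0045 0 0 0 0 0; 0 0.006 0 0 0 0 0; 0 0.006 0 0 0 0 0'; python3 -m jog '0 0.001 0.0002 0 0 0 0; 0 0.002 0.0002 0 0 0 0; 0 0.002 0.0002 0 0 0 0';
```

```text
time_s: 14.82
position: [0.5938, 0.1603, 0.2384]
tcp_rot: [[-0.241, -0.97, 0.003], [-0.97, 0.241, -0.0], [-0.0, -0.003, -1.0]]
force: [3.8, -4.6, 2.7]
opening: 0.136
time_s: 15.2
position: [0.5885, 0.1618, 0.236]
tcp_rot: [[-0.241, -0.971, -0.006], [-0.971, 0.241, 0.001], [0.0, 0.006, -1.0]]
force: [0.3, -0.4, -4.2]
opening: 0.131
```

The tongue dropped: z fell by 2.4 mm, the load came back onto the wrist, and the handle is within 1 mm of the measured notch position. Lowering it home.

```bash
python3 -m jog '0 0 0.001 0 0 0 0; 0 0 0.002 0 0 0 0; 0 0 0.002 0 0 0 0'; python3 -m jog '0 0 0.001 0 0 0 0; 0 0 0.002 0 0 0 0; 0 0 0.002 0 0 0 0'
```

```text
time_s: 15.58
position: [0.5905, 0.1612, 0.2352]
tcp_rot: [[-0.241, -0.971, -0.001], [-0.971, 0.241, 0.0], [0.0, 0.001, -1.0]]
force: [0.1, -0.1, -4.5]
opening: 0.136
time_s: 15.95
position: [0.5911, 0.161, 0.2338]
tcp_rot: [[-0.241, -0.97, 0.001], [-0.97, 0.241, 0.0], [-0.0, -0.001, -1.0]]
force: [0.2, 0.3, -3.3]
opening: 0.135
```

```bash
python3 -m jog '0 0 0.001 0 0 0 0; 0 0 0.002 0 0 0 0; 0 0 0.002 0 0 0 0'; python3 -m jog '0 0 0.0005 0 0 0 0; 0 0 0.001 0 0 0 0; 0 0 0.001 0 0 0 0'
```

```text
time_s: 16.32
position: [0.5911, 0.161, 0.2317]
tcp_rot: [[-0.241, -0.97, 0.001], [-0.97, 0.241, 0.0], [-0.0, -0.001, -1.0]]
force: [0.6, -0.3, -3.6]
opening: 0.135
time_s: 16.7
position: [0.5913, 0.161, 0.2311]
tcp_rot: [[-0.241, -0.97, 0.001], [-0.97, 0.241, 0.0], [-0.0, -0.001, -1.0]]
force: [-1.0, -0.5, -2.7]
opening: 0.13
```

```bash
python3 -m jog '0 0 0.0003 0 0 0 0; 0 0 0.0005 0 0 0 0; 0 0 0.0005 0 0 0 0'
```

```text
time_s: 17.08
position: [0.5914, 0.1608, 0.2308]
tcp_rot: [[-0.241, -0.97, 0.002], [-0.97, 0.241, -0.0], [-0.0, -0.002, -1.0]]
force: [-0.3, -1.8, 0.2]
opening: 0.133
```

```bash
python3 - <<'E'
from h import *
print(read_state()['force'])
im,d=capture('scene');cv2.imwrite('pics/d.png',cv2.resize(im[150:290,320:470,::-1],None,fx=4,fy=4,interpolation=2))
E
```

```text
[-0.34265626 -1.79260353  0.17396707]
```

View pics/d.png

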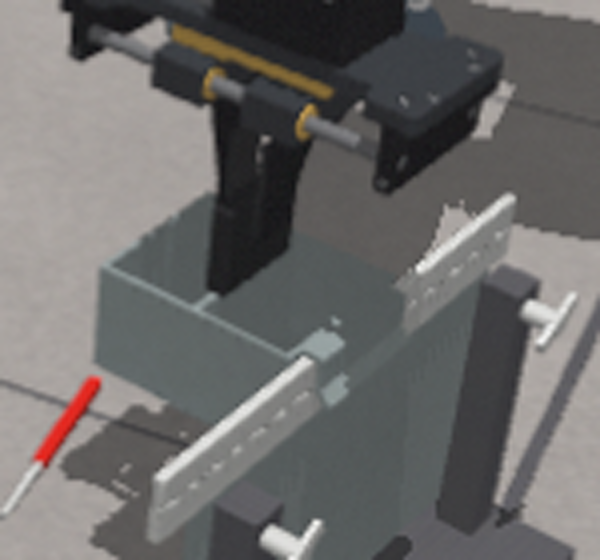

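Seated: z = 0.2308 (nominal 0.231), the weight is borne by the rail, and the lip's flange is level with the rail's top. Releasing gently.

```bash
python3 -m jog '0 0 0 0 0 0 0.16; 0 0 0 0 0 0 0.2; 0 0 0 0 0 0 0.28; 0 0 0 0 0 0 0.4;0 0 0 0 0 0 0.5;0 0 0 0 0 0 0.5;0 0 0 0 0 0 0.5; 0 0 0 0 0 0 0.5' ; python3 -m jog '0 0 -0.002 0 0 0 0.5;0 0 -0.01 0 0 0 0.5; 0 0 -0.03 0 0 0 0.5; 0 0 -0.06 0 0 0 0.5;0 0 -0.1 0 0 0 0.5; 0 0 -0.13 0 0 0 0.5; 0 0 -0.13 0 0 0 0.5; 0 0 -0.13 0 0 0 0.5'
python3 - <<'E'
from h import *
s=read_state();print(s['force'],s['position'])
for c in ['scene','top','wrist']:
    im,d=capture(c);P=cloud(c,d,s);np.savez(f'e_{c}.npz',im=im,d=d,P=P);cv2.imwrite(f'pics/e_{c}.png',im[:,:,::-1])
    if c=='scene':cv2.imwrite('pics/e1.png',cv2.resize(im[150:290,320:470,::-1],None,fx=4,fy=4,interpolation=2))
    cc=np.array([.6038,.2190]);y=np.radians(-13.95);a=np.array([np.cos(y),np.sin(y)]);n=np.array([-a[1],a[0]])
    X=P.reshape(-1,3);q=X[:,:2]-cc;sx=q@a;w=q@n;ok=d.ravel()>0
    k=ok&(abs(sx)<.03)&(abs(w)<.008)&(X[:,2]>.17)&(X[:,2]<.22);print(c,'flange z',k.sum(),np.median(X[k,2]) if k.sum() else '')
    for nm,m in [('handle top',ok&(abs(sx)<.035)&(abs(w+.06)<.02)&(X[:,2]>.235)&(X[:,2]<.265)),('rim front',ok&(abs(sx)<.055)&(abs(w+.113)<.006)&(X[:,2]>.185)&(X[:,2]<.21))]:
        if m.sum()>5: print('  ',nm,m.sum(),'s',np.percentile(sx[m],[2,98]).round(4),'w',np.percentile(w[m],[2,98]).round(4),'z95',np.percentile(X[m,2],[50,95]).round(4))
E
```

```text
time_s: 18.12
position: [0.5912, 0.161, 0.2303]
tcp_rot: [[-0.241, -0.97, 0.001], [-0.97, 0.241, 0.0], [-0.0, -0.001, -1.0]]
force: [0.0, -0.3, -0.3]
opening: 0.495
time_s: 19.12
position: [0.5903, 0.1609, 0.3595]
tcp_rot: [[-0.241, -0.97, -0.001], [-0.97, 0.241, -0.0], [0.0, 0.001, -1.0]]
force: [-0.3, -0.1, -0.7]
opening: 0.499
[-0.26438588 -0.10561345 -0.65907932] [0.59034242 0.16091347 0.35950822]
scene flange z 275 0.20097812353741942
   handle top 205 s [-0.0219  0.0308] w [-0.0692 -0.0559] z95 [0.2451 0.2483]
   rim front 162 s [-0.0383  0.0485] w [-0.1159 -0.1081] z95 [0.1927 0.1977]
top flange z 59 0.20059530763340808
   handle top 41 s [-0.0264 -0.0182] w [-0.0699 -0.0586] z95 [0.2454 0.2476]
   rim front 133 s [-0.0424  0.0451] w [-0.1168 -0.1098] z95 [0.1942 0.1974]
wrist flange z 801 0.20366947284875098
   handle top 826 s [-0.0251  0.0289] w [-0.0694 -0.0576] z95 [0.248  0.2494]
   rim front 477 s [-0.0425  0.0455] w [-0.1159 -0.1079] z95 [0.1965 0.1984]
```

View pics/e1.png

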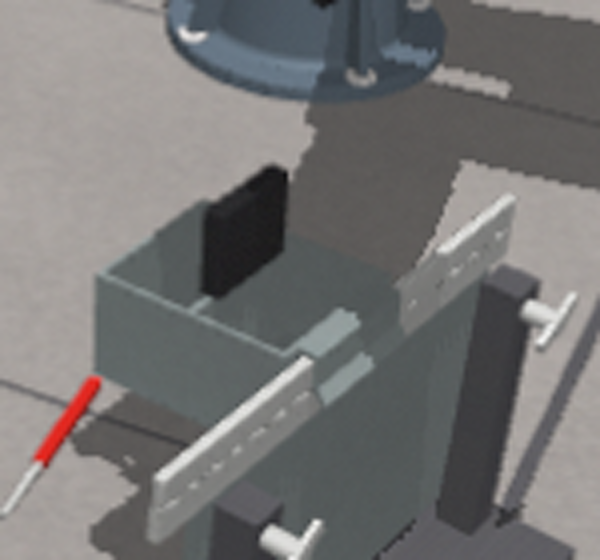

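View pics/e_scene.png

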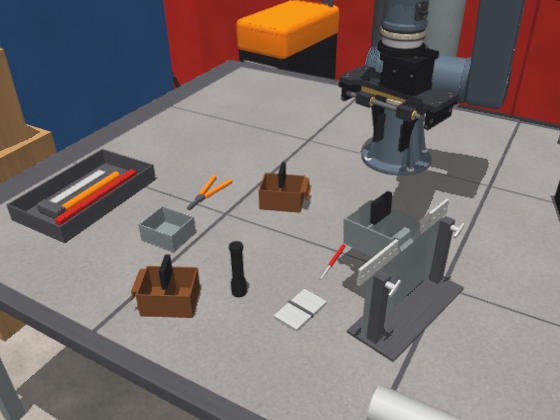

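The bin hangs free with the gripper clear, leaning slightly forward. I'll compare the flange with the rail height in the same picture, check the bin is still, and check the bystanders haven't moved.

```bash
python3 -m jog '0 0 0 0 0 0 0.5;0 0 0 0 0 0 0.5;0 0 0 0 0 0 0.5;0 0 0 0 0 0 0.5'; python3 - <<'E'
from h import *
z=np.load('e_wrist.npz');X=z['P'].reshape(-1,3);ok=z['d'].ravel()>0
cc=np.array([.6038,.2190]);y=np.radians(-13.95);a=np.array([np.cos(y),np.sin(y)]);n=np.array([-a[1],a[0]])
q=X[:,:2]-cc;sx=q@a;w=q@n
k=ok&(abs(w)<.004)&(abs(sx)>.04)&(X[:,2]>.19)&(X[:,2]<.21);print('rail',np.median(X[k,2]))
for b in np.arange(-.012,.014,.002):
    k=ok&(w>=b)&(w<b+.002)&(abs(sx)<.033)&(X[:,2]>.17)&(X[:,2]<.22)
    if k.sum(): print(b.round(3),k.sum(),np.percentile(X[k,2],[10,50,90]).round(4),sx[k].min().round(3),sx[k].max().round(3))
k=ok&(((abs(abs(sx)-.0435)<.003)&(w<-.01)&(w>-.115)))&(X[:,2]>.185)&(X[:,2]<.21);p=np.polyfit(w[k],X[k,2],1);print('rim lean deg',np.degrees(p[0]),'rim z at w=0',p[1])
old=np.load('scene0.npz');im,d=capture('scene');new=np.load('e_scene.npz')
print('scene change since last',np.abs(im.astype(int)-new['im']).max(2)[150:290,320:470].__gt__(40).sum())
df=np.abs(im.astype(int)-old['im']).max(2)>60
cv2.imwrite('pics/f.png',(df*255).astype(np.uint8))
E
```

```text
time_s: 19.77
position: [0.5911, 0.161, 0.3603]
tcp_rot: [[-0.241, -0.97, 0.001], [-0.97, 0.241, 0.0], [-0.0, -0.001, -1.0]]
force: [-1.0, 0.2, 0.3]
opening: 0.497
rail 0.20050948854991651
-0.01 167 [0.1878 0.2    0.2037] -0.033 0.033
-0.008 186 [0.1744 0.2028 0.2041] -0.033 0.032
-0.006 115 [0.2028 0.2035 0.2044] -0.032 0.032
-0.004 116 [0.2026 0.2036 0.2044] -0.033 0.033
-0.002 118 [0.2027 0.2036 0.2046] -0.033 0.032
0.0 120 [0.203  0.2038 0.2047] -0.032 0.032
0.002 114 [0.2031 0.204  0.2051] -0.032 0.032
0.004 111 [0.2032 0.2042 0.205 ] -0.032 0.032
0.006 2 [0.2034 0.2037 0.204 ] 0.007 0.024
0.01 67 [0.1809 0.182  0.1829] -0.032 0.032
0.012 48 [0.1796 0.1805 0.1816] -0.033 0.032
rim lean deg 1.9084711793508904 rim z at w=0 0.1989757128207728
scene change since last 1
```

View pics/f.png

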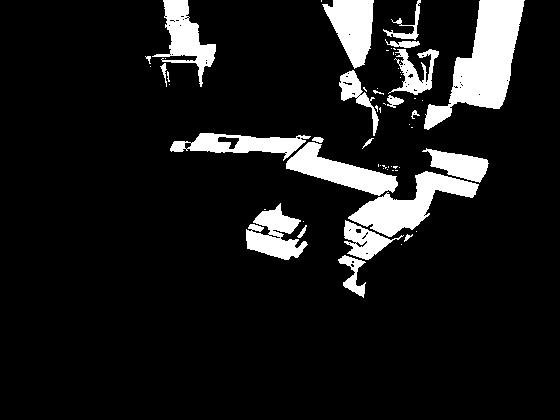

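View pics/e_wrist.png

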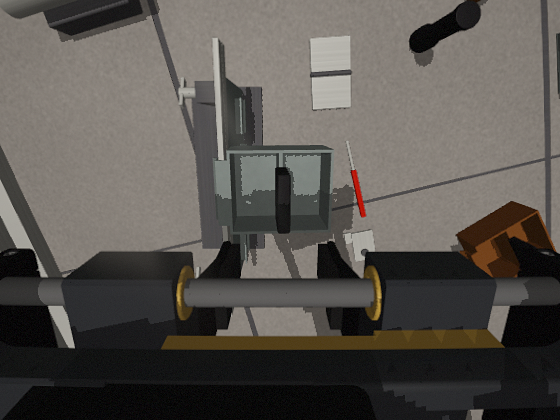

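The flange top is about 3 mm above the rail, which is just its thickness (riding would be about 11 mm). The lean is 1.9° and the bin is still. Only the bin, arm and shadows changed in the picture. Handing in.

```bash
python3 -c "
from rig import *
print(hand_in())"
```

```text
the job is handed in; nothing more can be done
None
```

The bin is hanging on the panel with its tongue in the rail's notch and the lip fully home. I handed the job in at about 20 s of the 72 s allowed.

**What I did:** I gripped the grey bin by its handle and lowered the lip over the rail about 24 mm to one side of the notch. The tongue touched down at exactly the riding height. I slid it along until it dropped in, lowered it home, released it and backed off straight up.

**Force on the rail:** no reading, taken at the end of each move, showed more than about 10 N on the rail, including the bin's weight.

**Last checks:**
- **Seating:** before release, the handle was at 0.2308 m against a nominal 0.231 m. After release, the flange's top was about 3 mm above the rail, which I took as its own thickness. If the tongue were still riding on the rail, it would be about 11 mm.
- **Lean:** the bin leans forward 1.9°, within the 4° allowed.
- **Stillness:** two pictures about half a second apart showed no change around the bin.
- **Bystanders:** comparing the scene picture with the first one, only the bin, the arm and shadows had changed.

**Disagreements:** the scene camera's positions were about 3–4 mm off the wrist and top views, so I used the wrist camera's. In the wrist picture before grasping, the network reported only the brown look-alikes as the bin handle, so I measured the handle from depth instead.

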